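# Turn the ring light up four clicks and store the level

## Robot

A 7-joint arm with a two-finger parallel gripper is mounted at the origin on the work surface. World frame = base frame: x ahead of the robot, y to its left, z up, the work surface at z = 0. Lengths are in m, angles in rad, forces in N, time in s.
With the tool pointing down it reaches from about 0.4 to 0.85 m from the base axis. Payload 10.4 kg.
Tool frame: the origin (TCP) lies between the finger pads; the fingertips stand ahead of it and the grasp point (between the pads) lies 6 mm ahead of it (finger_overhang is the z of the fingertips in the tool frame, in m); z points along the fingers, y is the direction in which the jaws open and shut (so a half turn about z gives the same grasp; the last joint's range is limited). The gripper opens to 85 mm and grips with 20 to 120 N. Pads are 22 mm wide; open, the fingers measure 114 mm over their backs; the gripper's body (76 mm by 85 mm) begins 54 mm behind the grasp point. The pads swing forward as they close: fully open they stand 13 mm farther back than shut.
Start: joints at [-1.344, 0.332, -0.065, 1.46, 0.022, 1.35, -0.088], TCP at [0.154, 0.606, 0.233] pointing down, gripper open.
Joint ranges: [-2.6, 2.6], [-0.5, 2.12], [-1.47, 1.34], [0.16, 2.42], [-1.27, 4.41], [0.06, 2.06], [-2.6, 2.6]. Speed limits (rad/s): [2.22, 2.22, 2.79, 2.79, 3.14, 3.14, 3.14].

## Interface

Orientations are given as a unit quaternion [x, y, z, w].
In Python, from workcell import * gives the robot as it stands.
- The arm moves only by the shell command python3 -m creep 'ROWS' [FORCE]. ROWS is JSON, a list of rows, each a list of 7 numbers: the turn, a rotation vector about the tool's x, y, z in rad, then the shift along the tool's x, y, z in mm, then the closure in counts, from 0 (fully open) to 255 (shut). In form: [[wx, wy, wz, dx, dy, dz, claw], ...]. A call has 1 to 8 rows; each row shifts and turns the commanded pose from where the row before left it, along the tool's axes as they then stand; what a row does not reach is not made up. A row lasts 1/10 s, in which the tool goes at most 50 mm and 8.59 degrees, less where a joint would pass 70% of its speed; a pose out of reach is approached as far as the arm can. A call is refused whole if a number of a shift passes 50 or a number of a turn 0.15, either way. A call with a gripper value outside its range is refused whole. The fingers move at their own pace and stop on an object; FORCE is the grip in N (left out, the last holds). Time passes only in rows, so rows that do not move let the fingers close. It gives the time, the measured TCP pose, the force and the opening at its end, in the units of the state.
- get_obs(): the state, without advancing time (a new reading comes with each control period).
- camera(name): name is "scene" or "side" or "wrist"; returns (picture, depth): 400x640x3 uint8, blue, green, red; 400x640 float32, m along the optical axis (not along the pixel's ray), 0 where there is no reading.
- camera_model(name): a dict with "camera_matrix" (3x3 intrinsics, pixels), "R" (3x3) and "t" (3): a world point X has camera coordinates R X + t; the wrist camera has in their place "mount" (4x4, takes a point from camera to tool coordinates, whose origin is the TCP and whose axes are the flange's). Camera axes: x right, y down, z forward; pixel columns grow to the right and rows downward; lengths in m; the calibration is good to about 2 mm. A picture is of the moment at which its call begins: read the wrist's pose just before it. camera_model takes no time and is no camera call.
- hand_in(): hands the job in, once; it reports no verdict.
The state is a dict: "clock": time; "joint_pos": joint angles; "joint_velocities": joint speeds; "tau": joint torques, N m; "position": TCP position; "ee_rot": TCP orientation; "ft_force": force on the tool from outside, world axes, zero at the start; "torque": the same for the moment, N m; "grip_width": opening from 0.0 (shut) to 1.0 (fully open).
Only numpy, scipy, OpenCV 4.12 (cv2) and the standard library are available. Lean on these libraries where they do the work, as an engineer would, in place of code of your own. Each camera call takes 0.05 s, during which the arm holds its last target.

## Task

The microscope's ring light is too dim: with a fingertip, push the finger bar of the console's click-stop brightness dial round clockwise (brighter) by exactly four clicks from where it stands, and leave it resting there. Then press the green button down to store that level, and take the hand away. Only push the dial, do not grip it; do not press the green button at any other level, leave the red lamp-off button alone, and do not shift or lift the bottle, loupe and brush around the console.

Things in the scene. Friction and masses are not known exactly. Their poses are not given: they have to be found in the camera images.
- console: fixed ring-light console, light grey with blue edges, 170 (x) by 260 (y) mm; origin at the centre of its underside, on the bench. Operator side -x. Level top panel at z = 55 mm; from own x = +53 mm a display hood rises to 78 mm. On the panel, own x, y in mm: dial axis (-12, +50), green store button (+12, -78), red lamp-off button (-50, -78)
- dial_centre (a point): on the dial's upright axis, level with the top of its finger bar, 79 mm above the bench. Dial: black disc 72 mm across, top at 64 mm, with a straight finger bar right across it, 64 long, 13 wide, 15 high, grey, free on both sides. A side push of about 3 N at a bar end turns it; past half way each click snaps on by itself to the next rest, 24 degrees on
- pointer_tip (a point): top of the marked end of the finger bar, 32 mm from dial_centre, same height; a white line on the bar runs from the axis to it. The unmarked end, opposite, can be pushed as well. Twelve white dots on the panel round the dial, growing clockwise, mark the rests 24 degrees apart
- dial (a joint): dial angle in rad, growing clockwise seen from above (brighter); clicks rest at multiples of 0.4189 rad (24 degrees), 0 to 4.608, where it ends; it starts resting at click 1, 2, 3 or 4
- store_top (a point): centre of the top face of the green store button, 26 mm in diameter, in a black collar 42 mm in diameter and 4 mm high; the face stands 68 mm above the bench and sinks 5 mm straight down under 4 N, and springs back
- store (a joint): travel of the green button in m, 0 up, 0.005 fully down; it counts as pressed beyond 0.0035
- lamp_off_top (a point): centre of the top face of the red lamp-off button, of the same size and make, 62 mm from the green one towards the console's operator side (-x); not to be pressed
- lamp_off (a joint): travel of the red button in m, 0 up, 0.005 fully down
- cleaner: loose blue bottle of board cleaner standing beside the console, 52 mm in diameter, 125 mm high; origin at the centre of its underside
- loupe: loose grey eye loupe standing beside the console, 38 mm in diameter, 44 mm high; origin at the centre of its underside
- brush: loose flat cleaning brush with orange handle lying behind the console, 170 mm long, 42 mm wide, 20 mm high; origin at its middle on the bench
Not all that is in view belongs to the job. Several things look just like the cleaner: the one meant starts farthest from the robot's base.

How it is judged:
By the outcome, as a careful person would: the job done as asked, in the order asked, and still so for the second after the job is handed in, with the robot touching nothing.
It also fails if it takes over 67 s, if anything falls off the work surface, if the arm or the gripper's body presses on something with over 40 N, if the wrist force passes 120 N, or if a joint passes its speed limit or range.

## Working session

There is one attempt and no reset: what is moved stays moved. The work goes in short steps, Python scripts to look and compute and a shell command to move; the robot and the scene stay as the last step left them, time stands still between calls to the robot, and variables do not carry over. Pictures are saved under pics/ and viewed, and the job is handed in when it is done.

```bash
ls; mkdir -p pics
python3 - <<'E'
from workcell import *
import cv2
o=get_obs();print(o)
for n in("scene","side","wrist"):
    p,d=camera(n);cv2.imwrite(f"pics/{n}0.png",p)
    import numpy as np;np.save(f"pics/{n}0.npy",d)
    print(n,camera_model(n))
E
```

```text
pics
{'clock': 0.0, 'joint_pos': array([-1.34359514,  0.33283622, -0.0647222 ,  1.46093655,  0.0216247 ,
        1.34987624, -0.08851207]), 'joint_velocities': array([ 0.0003539 , -0.00039415, -0.00017377,  0.00202962, -0.00095702,
        0.00166216,  0.00253143]), 'tau': array([-2.97049191e-04, -6.25453162e+01,  4.88403859e-02, -3.91614211e+01,
        1.60821446e-02,  1.01738624e-02, -4.39846730e-06]), 'position': array([0.15441694, 0.60524996, 0.23204053]), 'ee_rot': array([ 1.24558595e-01,  9.92212021e-01, -6.78408602e-04, -4.49838554e-05]), 'ft_force': array([ 0.52517402,  0.56995826, -1.48980326]), 'torque': array([-0.03791389,  0.02088868,  0.02517874]), 'grip_width': 0.9999483919566075}
scene {'camera_matrix': array([[397.48666659,   0.        , 320.29636962],
       [  0.        , 397.48666659, 194.58775263],
       [  0.        ,   0.        ,   1.        ]]), 'R': array([[ 0.31845002,  0.947878  , -0.01081109],
       [ 0.65019365, -0.22671051, -0.72515555],
       [-0.68980997,  0.2238965 , -0.68850022]]), 't': array([-0.22575975, -0.26804427,  1.29298882])}
side {'camer
[... 196 characters left out ...]
2364845, -0.01762596],
       [-0.07352753,  0.69232001, -0.71783473],
       [ 0.10096196, -0.71091776, -0.69599039]]), 't': array([0.55986245, 0.05993257, 1.07949847])}
wrist {'camera_matrix': array([[354.91309222,   0.        , 317.86728198],
       [  0.        , 354.91309222, 201.33394155],
       [  0.        ,   0.        ,   1.        ]]), 'mount': array([[-7.05494815e-04, -9.45948323e-01, -3.24316625e-01,
         8.36612170e-02],
       [ 9.99998498e-01, -1.53885644e-04, -1.72647914e-03,
        -5.21247735e-04],
       [ 1.58325237e-03, -3.24317356e-01,  9.45947010e-01,
        -1.39871624e-01],
       [ 0.00000000e+00,  0.00000000e+00,  0.00000000e+00,
         1.00000000e+00]])}
```

View pics/scene0.png

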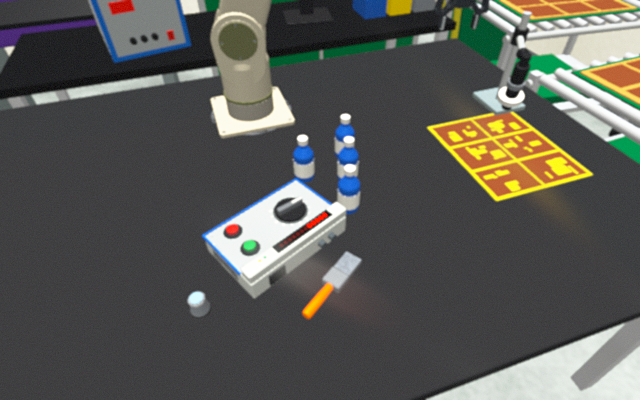

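View pics/side0.png

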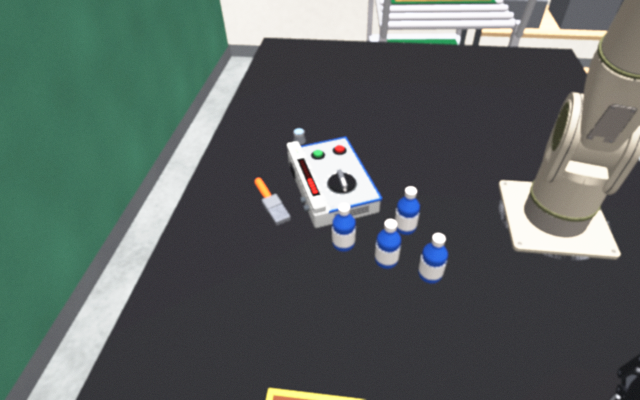

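View pics/wrist0.png

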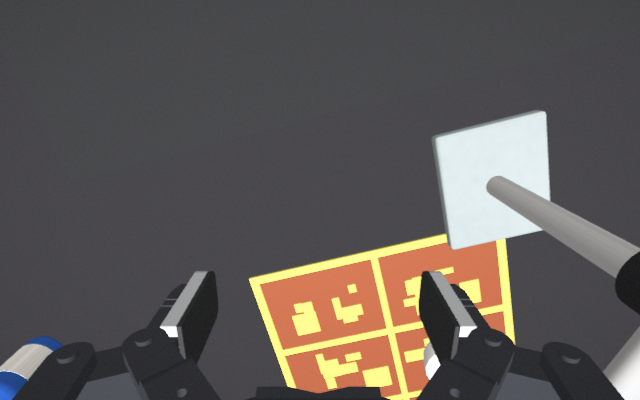

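The scene view shows the console around (275,235), with the dial at (291,209), red button (232,230) and green button (250,247). There are four identical bottles at (345,135), (304,158), (348,158) and (349,190). The loupe is at (199,303) and the brush at (332,285). Enlarging next.

Run:
```python
import cv2
a=cv2.imread("pics/scene0.png")[165:305,190:370];cv2.imwrite("pics/sc.png",cv2.resize(a,(720,560),interpolation=cv2.INTER_CUBIC))
a=cv2.imread("pics/side0.png")[120:255,250:430];cv2.imwrite("pics/si.png",cv2.resize(a,(720,540),interpolation=cv2.INTER_CUBIC))
```

```text
(no output)
```

View pics/sc.png

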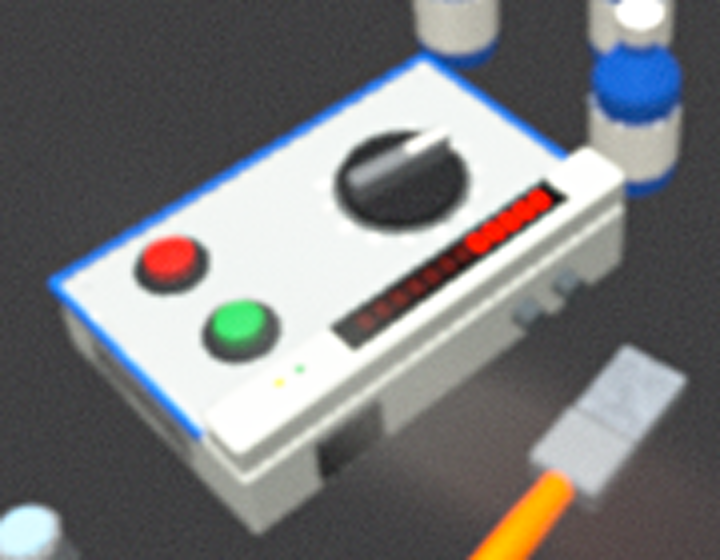

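View pics/si.png

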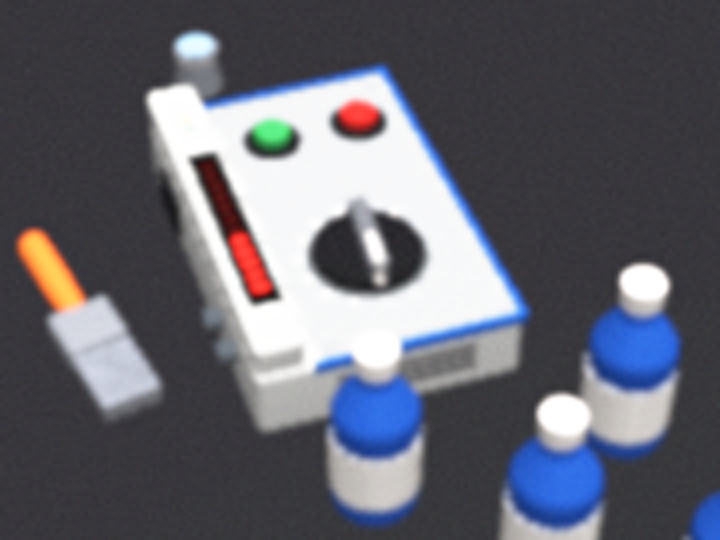

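```bash
cat > h.py <<'E'
import numpy as np
from workcell import *
from scipy.spatial.transform import Rotation as Ro
def ray(name,u,v,z,pose=None):
    m=camera_model(name);K=m["camera_matrix"];d=np.linalg.solve(K,[u,v,1.])
    if name=="wrist":
        p,q=pose;R=Ro.from_quat(q).as_matrix();M=m["mount"]
        o=R@M[:3,3]+p;d=R@M[:3,:3]@d
    else:
        o=-m["R"].T@m["t"];d=m["R"].T@d
    return o+d*(z-o[2])/d[2]
def proj(X,pose):
    m=camera_model("wrist");p,q=pose;M=m["mount"]
    t=Ro.from_quat(q).as_matrix().T@(np.array(X)-p);c=M[:3,:3].T@(t-M[:3,3]);k=m["camera_matrix"]@c
    return k[:2]/k[2]
E
python3 - <<'E'
from h import *
S={"red":(169,255,.068),"green":(238,321,.068),"tip":(447,131,.079),"tail":(352,178,.079),"cornL":(55,285,.055),"cornT":(425,58,.055),"disc":(402,184,.064)}
T={"red":(359,115,.068),"green":(273,132,.068),"tip":(381,282,.079),"tail":(357,203,.079),"cornL":(383,70,.055),"cornT":(525,312,.055),"disc":(368,252,.064)}
for k in S:
    u,v,z=S[k];a=ray("scene",190+u/4,165+v/4,z)
    u,v,z=T[k];b=ray("side",250+u/4,120+v/4,z);print(k,a[:2].round(4),b[:2].round(4))
B={"a":(345,138),"b":(304,160),"c":(348,158),"d":(349,190)}
E
```

```text
red [ 0.5494 -0.1409] [ 0.5444 -0.1346]
green [ 0.6053 -0.1153] [ 0.5999 -0.1105]
tip [0.5186 0.0212] [0.5133 0.0385]
tail [ 0.5368 -0.0378] [ 0.5351 -0.0318]
cornL [ 0.5385 -0.2015] [ 0.5343 -0.204 ]
cornT [0.4287 0.0331] [0.4257 0.0306]
disc [ 0.5357 -0.0104] [ 0.5252 -0.0033]
```

Console yaw comes out near 25° from its corners and buttons, and the pointer points roughly to its own +y. I'll move the closed hand above the dial, look from there, and work out the rows for that move.

```bash
cat >> h.py <<'E'
def plan(path_xyz, az_end, n, az_path=None):
    """straight from the current measured pose; print rows. az = azimuth of tool x (deg)"""
    o=get_obs();p=np.array(o["position"]);R=Ro.from_quat(o["ee_rot"]).as_matrix()
    az0=np.degrees(np.arctan2(R[1,0],R[0,0]));d=(az_end-az0+180)%360-180
    tot=np.array(path_xyz)-p
    print("at",p.round(4),"az",az0.round(2),"tilt",R[:,2].round(4),"F",o["ft_force"].round(2),"t",o["clock"],"grip",o["grip_width"])
    for i in range(n):
        a=np.radians(az0+d*i/n)   # shift along axes as left by row before
        b=np.radians(az0+d*(i+.5)/n)
        s=tot/n*1000
        x=np.array([np.cos(a),np.sin(a)]);y=np.array([np.sin(a),-np.cos(a)])
        print([0,0,round(-np.radians(d)/n,4),round(s[:2]@x,1),round(s[:2]@y,1),round(-s[2],1)])
def where():
    o=get_obs();p=np.array(o["position"]);R=Ro.from_quat(o["ee_rot"]).as_matrix()
    print("at",p.round(4),"az",np.degrees(np.arctan2(R[1,0],R[0,0])).round(2),"zt",R[:,2].round(4),"F",o["ft_force"].round(2),"t",o["clock"],"grip",round(o["grip_width"],3))
E
python3 - <<'E'
from h import *
import workcell;print([x for x in dir(workcell) if x[0]!='_'])
try: print(finger_overhang)
except Exception as e: print(e)
plan([.53,-.03,.30],108,18)
print(ray("scene",349,209,0),ray("side",344,246,0),ray("scene",304,176,0),ray("side",407,229,0),ray("scene",348,176,0))
E
```

```text
['MotionError', 'camera', 'camera_model', 'finger_overhang', 'get_obs', 'hand_in']
0.025
at [0.1544 0.6054 0.2322] az 165.69 tilt [-2.e-04 -1.e-03 -1.e+00] F [-0.22 -0.17  0.52] t 0.15 grip 1.0022246595797462
[0, 0, np.float64(0.0559), np.float64(-28.9), np.float64(-29.0), np.float64(-3.8)]
[0, 0, np.float64(0.0559), np.float64(-30.5), np.float64(-27.4), np.float64(-3.8)]
[0, 0, np.float64(0.0559), np.float64(-32.0), np.float64(-25.6), np.float64(-3.8)]
[0, 0, np.float64(0.0559), np.float64(-33.4), np.float64(-23.8), np.float64(-3.8)]
[0, 0, np.float64(0.0559), np.float64(-34.7), np.float64(-21.9), np.float64(-3.8)]
[0, 0, np.float64(0.0559), np.float64(-35.8), np.float64(-19.9), np.float64(-3.8)]
[0, 0, np.float64(0.0559), np.float64(-36.9), np.float64(-17.9), np.float64(-3.8)]
[0, 0, np.float64(0.0559), np.float64(-37.8), np.float64(-15.8), np.float64(-3.8)]
[0, 0, np.float64(0.0559), np.float64(-38.7), np.float64(-13.7), np.float64(-3.8)]
[0, 0, np.float64(0.0559), np.float64(-39.4), np.float64(-11.5), np.float64(-3.8)]
[0, 0, np.float64(0.0559), np.float64(-39.9), np.float64(-9.3), np.float64(-3.8)]
[0, 0, np.float64(0.0559), np.float64(-40.4), np.float64(-7.0), np.float64(-3.8)]
[0, 0, np.float64(0.0559), np.float64(-40.7), np.float64(-4.7), np.float64(-3.8)]
[0, 0, np.float64(0.0559), np.float64(-40.9), np.float64(-2.5), np.float64(-3.8)]
[0, 0, np.float64(0.0559), np.float64(-41.0), np.float64(-0.2), np.float64(-3.8)]
[0, 0, np.float64(0.0559), np.float64(-40.9), np.float64(2.1), np.float64(-3.8)]
[0, 0, np.float64(0.0559), np.float64(-40.8), np.float64(4.4), np.float64(-3.8)]
[0, 0, np.float64(0.0559), np.float64(-40.5), np.float64(6.7), np.float64(-3.8)]
[0.51477638 0.13905289 0.        ] [5.05292406e-01 1.44923237e-01 1.11022302e-16] [0.36080804 0.0711074  0.        ] [3.57903175e-01 7.54302515e-02 1.11022302e-16] [0.399526   0.18174916 0.        ]
```

```bash
python3 -m creep '[[0,0,0.056,-20,-30,-6,255],[0,0,0.056,-34,-27,-6,255],[0,0,0.056,-35,-26,-6,255],[0,0,0.056,-36,-24,-6,255],[0,0,0.056,-36,-22,-6,255],[0,0,0.056,-36,-20,-6,255],[0,0,0.056,-37,-18,-6,255],[0,0,0.056,-38,-16,-6,255]]' 30; python3 -c "
from h import *
plan([.53,-.03,.30],108,9)"
```

```text
clock: 0.95
position: [0.3227, 0.3182, 0.281]
ee_rot: [0.343, 0.939, 0.0, -0.0]
ft_force: [1.6, 0.9, 0.3]
grip_width: 0.001
at [0.3227 0.3182 0.281 ] az 139.88 tilt [-2.e-04  2.e-04 -1.e+00] F [1.58 0.89 0.27] t 0.95 grip 0.0014173278541522584
[0, 0, np.float64(0.0618), np.float64(-42.5), np.float64(-14.7), np.float64(-2.1)]
[0, 0, np.float64(0.0618), np.float64(-43.4), np.float64(-12.1), np.float64(-2.1)]
[0, 0, np.float64(0.0618), np.float64(-44.0), np.float64(-9.4), np.float64(-2.1)]
[0, 0, np.float64(0.0618), np.float64(-44.5), np.float64(-6.6), np.float64(-2.1)]
[0, 0, np.float64(0.0618), np.float64(-44.9), np.float64(-3.9), np.float64(-2.1)]
[0, 0, np.float64(0.0618), np.float64(-45.0), np.float64(-1.1), np.float64(-2.1)]
[0, 0, np.float64(0.0618), np.float64(-45.0), np.float64(1.7), np.float64(-2.1)]
[0, 0, np.float64(0.0618), np.float64(-44.8), np.float64(4.5), np.float64(-2.1)]
[0, 0, np.float64(0.0618), np.float64(-44.4), np.float64(7.2), np.float64(-2.1)]
```

```bash
python3 -m creep '[[0,0,0.062,-42,-14,-2,255],[0,0,0.062,-43,-12,-2,255],[0,0,0.062,-44,-9,-2,255],[0,0,0.062,-44,-6,-2,255],[0,0,0.062,-45,-4,-2,255],[0,0,0.062,-45,-1,-2,255],[0,0,0.062,-45,2,-2,255],[0,0,0.062,-45,4,-2,255]]' ; python3 -m creep '[[0,0,0.06,-30,4,-2,255],[0,0,0,0,0,0,255],[0,0,0,0,0,0,255],[0,0,0,0,0,0,255]]'; python3 -c "
from h import *
import cv2
where();o=get_obs();p,d=camera('wrist');cv2.imwrite('pics/w1.png',p);np.savez('pics/w1.npz',p=o['position'],q=o['ee_rot'],d=d)"
```

```text
clock: 1.75
position: [0.5078, 0.011, 0.297]
ee_rot: [0.563, 0.826, 0.0, 0.0]
ft_force: [0.2, 0.4, -0.5]
grip_width: 0.003
clock: 2.15
position: [0.5217, -0.0126, 0.2985]
ee_rot: [0.586, 0.81, -0.0, -0.0]
ft_force: [0.1, -0.5, -0.6]
grip_width: -0.001
at [ 0.5217 -0.0126  0.2985] az 108.28 zt [-6.e-04  4.e-04 -1.e+00] F [ 0.07 -0.47 -0.63] t 2.15 grip -0.001
```

View pics/w1.png

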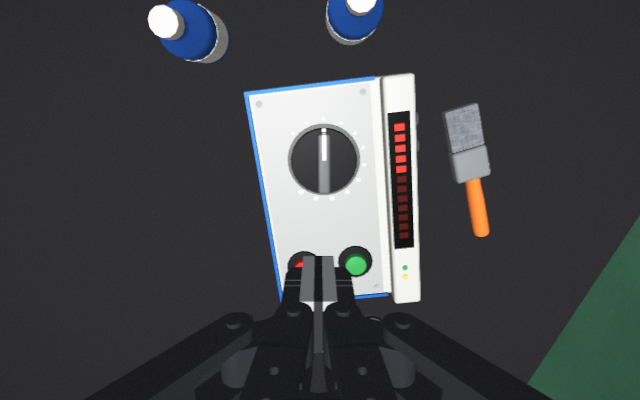

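The wrist view shows the dial at about (324,160), with its white-line end up at about (323,130). The green button is at (355,264), the red one at (302,262) half hidden, and the display has 5 segments lit. Enlarging the dial.

Run:
```python
import cv2
p=cv2.imread("pics/w1.png")
cv2.imwrite("pics/w1z.png",cv2.resize(p[110:210,270:380],(660,600),interpolation=cv2.INTER_CUBIC))
```

```text
(no output)
```

View pics/w1z.png

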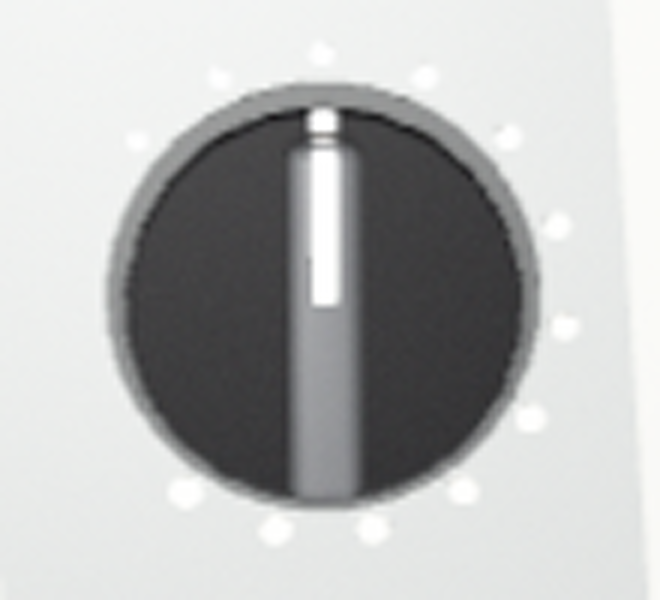

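Run:
```python
from h import *
f=np.load("pics/w1.npz");P=(f['p'],f['q'])
r=lambda u,v,z:ray("wrist",270+u/6,110+v/6,z,P)[:2]
tip=r(323,145,.079);tail=r(326,498,.079);print("tip,tail",tip,tail,np.linalg.norm(tip-tail),(tip+tail)/2,np.degrees(np.arctan2(*(tip-tail)[::-1])))
dots=np.array([r(u,v,.055) for u,v in[(137,140),(220,78),(321,55),(425,77),(508,137),(557,225),(565,325),(530,417),(463,490),(372,530),(276,530),(185,492)]])
import cv2
from scipy.optimize import least_squares
s=least_squares(lambda x:np.hypot(*(dots-x[:2]).T)-x[2],[.53,-.01,.045]);print("centre",s.x)
a=np.degrees(np.unwrap(np.arctan2(*(dots-s.x[:2]).T[::-1])));print(a,np.diff(a))
print("mean az of click0",np.mean(a+24*np.arange(12)))
print("green",ray("wrist",355,265,.068,P))
```

```text
tip,tail [0.51693539 0.01853331] [ 0.53717706 -0.04012246] 0.062050170865758196 [ 0.52705622 -0.01079457] 109.03917565398642
centre [ 0.5275348  -0.01195866  0.04458938]
[ 156.58369411  132.67305261  108.98566305   84.59613787   60.83112245
   37.09380546   13.06456247  -10.84372288  -35.13199743  -59.44661434
  -82.97218551 -107.2703161 ] [-23.9106415  -23.68738956 -24.38952519 -23.76501541 -23.73731699
 -24.029243   -23.90828535 -24.28827455 -24.31461691 -23.52557117
 -24.29813059]
mean az of click0 156.84693348023012
green [ 0.60099409 -0.11625708  0.068     ]
```

Run:
```python
from h import *
import cv2
f=np.load("pics/w1.npz");d=f['d'];m=camera_model("wrist");K=m["camera_matrix"];M=m["mount"]
for v in (258,262,270,285,300,320):
  row=[]
  for u in (296,303,310,315,319,324,330,336,342):
    z=d[v,u];X=M[:3,:3]@(np.linalg.solve(K,[u,v,1.])*z)+M[:3,3];row.append(tuple((X*1000).round(0).astype(int).tolist()) if z<.25 and z>0 else None)
  print(v,row)
p=cv2.imread("pics/w1.png");cv2.imwrite("pics/w1f.png",cv2.resize(p[245:325,265:375],(770,560),interpolation=cv2.INTER_CUBIC))
plan([.561,-.023,.13],109,6)
```

```text
258 [None, (10, -7, -4), (10, -4, -3), (10, -2, -3), (10, 0, -2), (10, 2, -3), (10, 5, -3), None, None]
262 [None, (10, -7, -6), (10, -4, -5), (11, -2, -8), (10, 0, -7), (10, 2, -7), (11, 5, -8), None, None]
270 [(7, -10, -7), (10, -7, -13), (11, -4, -14), (10, -2, -13), (10, 0, -14), (10, 2, -13), (10, 4, -12), (7, 7, -8), (6, 10, -6)]
285 [(6, -9, -18), (10, -6, -24), (10, -3, -24), (11, -2, -25), (10, 0, -25), (11, 2, -25), (11, 4, -25), (6, 7, -18), (7, 9, -19)]
300 [(7, -9, -29), (10, -6, -34), (11, -3, -35), (10, -2, -34), (10, 0, -34), (10, 2, -34), (11, 4, -34), (11, 6, -35), (6, 8, -28)]
320 [(12, -7, -47), (11, -5, -46), (12, -3, -47), (3, -2, -35), (2, 0, -35), (10, 1, -45), (11, 3, -46), (11, 5, -46), (12, 7, -47)]
at [ 0.5217 -0.0124  0.2986] az 108.3 tilt [-4.e-04  5.e-04 -1.e+00] F [-0.06  0.18 -0.46] t 2.2 grip 0.0003233738174893093
[0, 0, np.float64(-0.002), np.float64(-3.7), np.float64(5.7), np.float64(28.1)]
[0, 0, np.float64(-0.002), np.float64(-3.7), np.float64(5.7), np.float64(28.1)]
[0, 0, np.float64(-0.002), np.float64(-3.8), np.float64(5.7), np.float64(28.1)]
[0, 0, np.float64(-0.002), np.float64(-3.8), np.float64(5.6), np.float64(28.1)]
[0, 0, np.float64(-0.002), np.float64(-3.8), np.float64(5.6), np.float64(28.1)]
[0, 0, np.float64(-0.002), np.float64(-3.8), np.float64(5.6), np.float64(28.1)]
```

View pics/w1f.png

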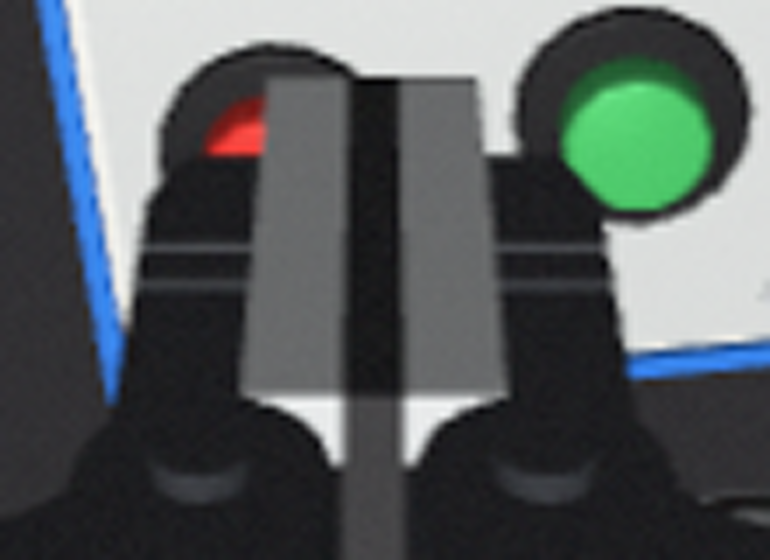

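```bash
python3 -m creep '[[0,0,0,-4,6,28,255],[0,0,0,-4,6,28,255],[0,0,-0.012,-4,6,28,255],[0,0,0,-4,6,28,255],[0,0,0,-4,6,28,255],[0,0,0,-3,4,28,255],[0,0,0,0,0,0,255],[0,0,0,0,0,0,255]]' ; python3 -c "
from h import *
import cv2
where();o=get_obs();print(o['joint_pos'].round(2))
for n in ('scene','side'):
    p,d=camera(n);np.save('pics/%s2.npy'%n,d);m=camera_model(n);c=m['R']@o['position']+m['t'];k=m['camera_matrix']@c;k=k/k[2];print(n,k[:2])
    u,v=map(int,k[:2]);cv2.imwrite('pics/%s2.png'%n,cv2.resize(p[v-60:v+60,u-80:u+80],(800,600),interpolation=cv2.INTER_CUBIC))
"
```

```text
clock: 3.0
position: [0.5613, -0.024, 0.1313]
ee_rot: [0.581, 0.814, -0.0, -0.0]
ft_force: [-0.2, 0.4, 0.7]
grip_width: 0.003
at [ 0.5613 -0.024   0.1313] az 108.91 zt [-6.e-04  1.e-04 -1.e+00] F [-0.15  0.4   0.74] t 3.0 grip 0.003
[-0.57  0.31  0.63  1.79 -0.2   1.11  0.46]
scene [285.35667253 198.09850949]
side [328.24804933 155.89743146]
```

View pics/scene2.png

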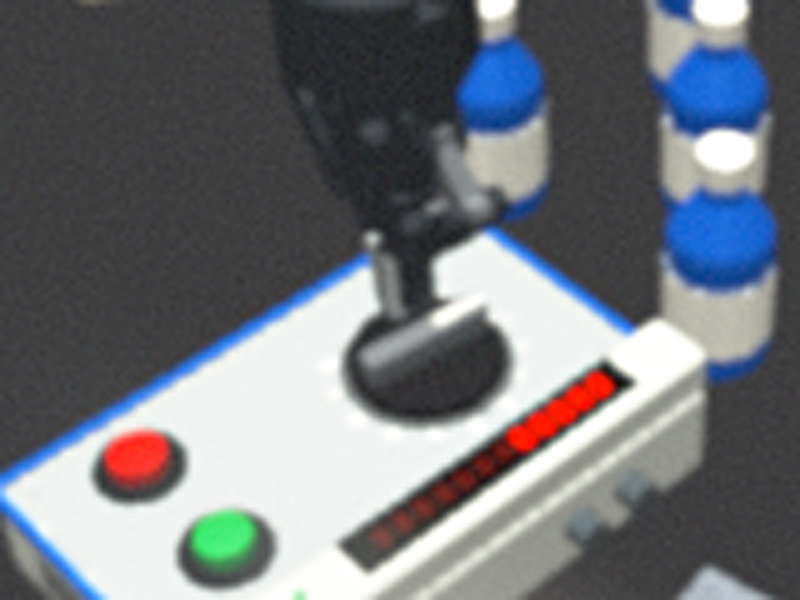

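View pics/side2.png

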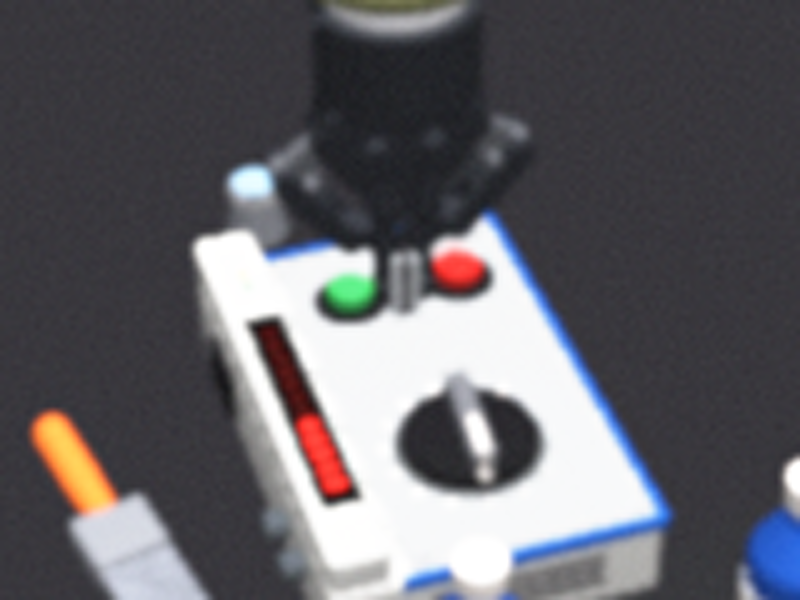

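Run:
```python
from h import *
for n,u0,v0 in(("side",328-80,155-60),("scene",285-80,198-60)):
    d=np.load(f"pics/{n}2.npy");m=camera_model(n)
    for uc,vc in ([(404,v) for v in range(255,330,8)] if n=="side" else [(420,v) for v in range(245,330,8)]+[(390,v) for v in range(250,330,8)]):
        u=u0+uc/5;v=v0+vc/5;z=d[int(v),int(u)]
        X=m["R"].T@(np.linalg.solve(m["camera_matrix"],[int(u)+.0,int(v)+.0,1])*z-m["t"]);print(n,uc,vc,X.round(4))
```

```text
side 404 255 [ 0.56   -0.0136  0.1699]
side 404 263 [ 0.5601 -0.0138  0.1667]
side 404 271 [ 0.5601 -0.0127  0.1616]
side 404 279 [ 0.5603 -0.0145  0.1572]
side 404 287 [ 0.5603 -0.0134  0.1519]
side 404 295 [ 0.5602 -0.0122  0.1468]
side 404 303 [ 0.5605 -0.0141  0.1422]
side 404 311 [ 0.5604 -0.0127  0.1371]
side 404 319 [ 0.573  -0.105   0.0575]
side 404 327 [ 0.5718 -0.0951  0.0588]
scene 420 245 [ 0.5983 -0.0223  0.1933]
scene 420 253 [ 0.5965 -0.0221  0.1891]
scene 420 261 [ 0.5966 -0.0224  0.1843]
scene 420 269 [ 0.5965 -0.0226  0.1816]
scene 420 277 [ 0.5719 -0.0178  0.153 ]
scene 420 285 [ 0.5717 -0.0181  0.1474]
scene 420 293 [ 0.5714 -0.0182  0.1445]
scene 420 301 [ 0.5728 -0.0189  0.1404]
scene 420 309 [ 0.5664 -0.0177  0.1314]
scene 420 317 [ 0.5055 -0.0055  0.0653]
scene 420 325 [ 0.5258 -0.0101  0.0794]
scene 390 250 [ 0.5774 -0.0298  0.175 ]
scene 390 258 [ 0.5696 -0.0285  0.1651]
scene 390 266 [ 0.5702 -0.029   0.1605]
scene 390 274 [ 0.5695 -0.0291  0.1571]
scene 390 282 [ 0.5697 -0.0296  0.152 ]
scene 390 290 [ 0.5691 -0.0299  0.1461]
scene 390 298 [ 0.5703 -0.0303  0.1446]
scene 390 306 [ 0.5706 -0.0308  0.1395]
scene 390 314 [ 0.571  -0.0311  0.1371]
scene 390 322 [ 0.5045 -0.0192  0.0657]
```

All three cameras agree that the shut fingertips end at about the TCP height. Side depth puts the tip at z≈0.133 with the TCP at 0.131, so the stated 25 mm overhang doesn't match what I see. I'll descend in small steps and watch the force, so either case is safe.

```bash
python3 -m creep '[[0,0,0,0,0,12,255],[0,0,0,0,0,12,255],[0,0,0,0,0,8,255],[0,0,0,0,0,3,255],[0,0,0,0,0,0,255],[0,0,0,0,0,0,255]]'; python3 -m creep '[[0,0,0,0,0,2,255],[0,0,0,0,0,2,255],[0,0,0,0,0,0,255]]';python3 -m creep '[[0,0,0,0,0,2,255],[0,0,0,0,0,2,255],[0,0,0,0,0,0,255]]';python3 -m creep '[[0,0,0,0,0,2,255],[0,0,0,0,0,0,255]]'
```

```text
clock: 3.7
position: [0.5617, -0.0248, 0.0959]
ee_rot: [0.582, 0.813, 0.0, 0.0]
ft_force: [-0.8, -0.0, 0.0]
grip_width: -0.003
clock: 4.0
position: [0.5614, -0.0247, 0.0916]
ee_rot: [0.582, 0.813, -0.0, -0.0]
ft_force: [0.4, 0.0, -0.2]
grip_width: -0.0
clock: 4.3
position: [0.5614, -0.0247, 0.0875]
ee_rot: [0.582, 0.813, -0.0, -0.0]
ft_force: [-0.6, -0.1, -0.7]
grip_width: 0.001
clock: 4.5
position: [0.5614, -0.0247, 0.0855]
ee_rot: [0.582, 0.813, -0.0, -0.0]
ft_force: [0.2, 0.0, 0.5]
grip_width: 0.0
```

```bash
python3 -m creep '[[0,0,0,0,0,2,255],[0,0,0,0,0,2,255],[0,0,0,0,0,0,255]]'; python3 -m creep '[[0,0,0,0,0,2,255],[0,0,0,0,0,2,255],[0,0,0,0,0,0,255]]';python3 -m creep '[[0,0,0,0,0,2,255],[0,0,0,0,0,2,255],[0,0,0,0,0,0,255]]';python3 -m creep '[[0,0,0,0,0,2,255],[0,0,0,0,0,0,255],[0,0,0,0,0,0,255]]'; python3 -c "
from h import *
import cv2
where()
p,d=camera('wrist');cv2.imwrite('pics/w3.png',p)
p,d=camera('side');cv2.imwrite('pics/s3.png',cv2.resize(p[110:230,260:420],(800,600),interpolation=cv2.INTER_CUBIC))
"
```

```text
clock: 4.8
position: [0.5614, -0.0247, 0.0815]
ee_rot: [0.582, 0.813, -0.0, -0.0]
ft_force: [0.4, -0.5, -0.3]
grip_width: 0.0
clock: 5.1
position: [0.5614, -0.0247, 0.0775]
ee_rot: [0.582, 0.813, -0.0, -0.0]
ft_force: [-0.1, -0.7, 0.6]
grip_width: -0.001
clock: 5.4
position: [0.5613, -0.0247, 0.0734]
ee_rot: [0.582, 0.813, -0.0, -0.0]
ft_force: [-0.4, -0.4, 0.4]
grip_width: -0.0
clock: 5.7
position: [0.5615, -0.0247, 0.0717]
ee_rot: [0.582, 0.813, 0.0, -0.0]
ft_force: [0.3, -0.6, -0.2]
grip_width: 0.0
at [ 0.5615 -0.0247  0.0717] az 108.85 zt [-1.e-04  1.e-04 -1.e+00] F [ 0.29 -0.62 -0.18] t 5.7 grip 0.0
```

View pics/w3.png

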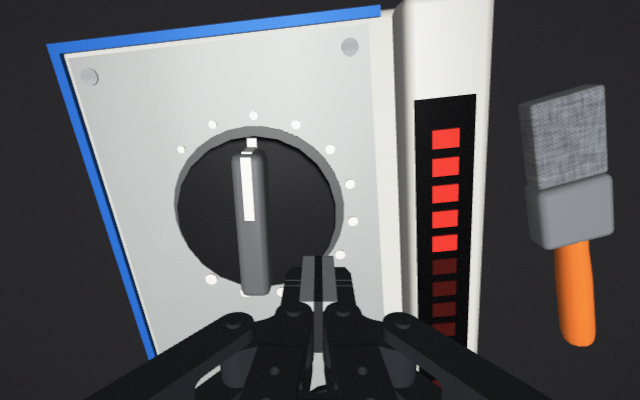

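View pics/s3.png

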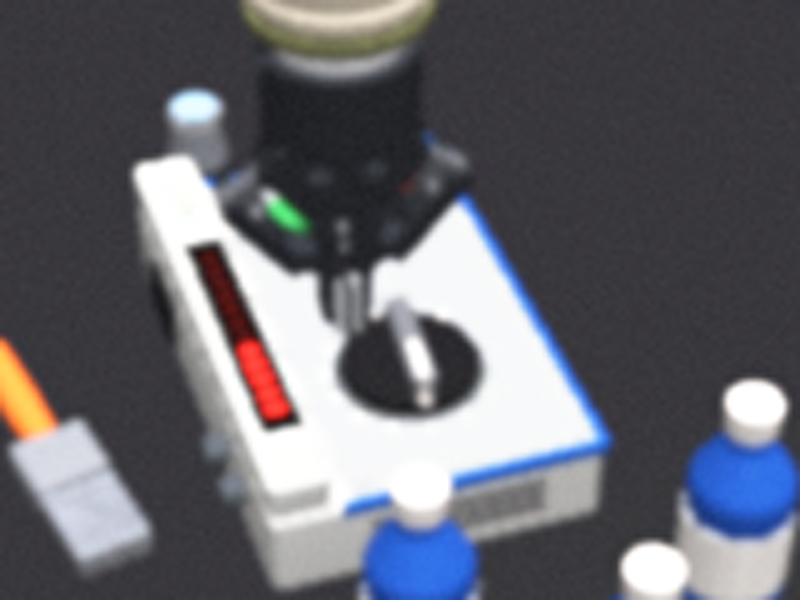

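The fingertip at (318,258) in the wrist view sits beside the unmarked bar end (256,290), below the bar's top and clear of it. Now lowering 3 mm and closing in on the bar.

```bash
python3 -m creep '[[0,0,0,0,-1,2,255],[0,0,0,0,-4,1,255],[0,0,0,0,-4,0,255],[0,0,0,0,0,0,255]]'; python3 -m creep '[[0,0,0,0,-1.5,0,255],[0,0,0,0,0,0,255]]';python3 -m creep '[[0,0,0,0,-1.5,0,255],[0,0,0,0,0,0,255]]';python3 -c "
from h import *
import cv2
where()
p,d=camera('wrist');cv2.imwrite('pics/w4.png',cv2.resize(p[100:310,150:430],(800,600)))
"
```

```text
clock: 6.2
position: [0.5529, -0.0278, 0.0689]
ee_rot: [0.582, 0.813, 0.0, 0.0]
ft_force: [2.4, 0.2, -1.8]
grip_width: 0.001
clock: 6.4
position: [0.5518, -0.0282, 0.0689]
ee_rot: [0.582, 0.813, 0.0, 0.0]
ft_force: [2.6, -0.7, -1.3]
grip_width: 0.002
clock: 6.6
position: [0.5497, -0.0288, 0.0687]
ee_rot: [0.582, 0.813, -0.0, -0.0]
ft_force: [-0.5, 1.2, -0.5]
grip_width: 0.002
at [ 0.5497 -0.0288  0.0687] az 108.84 zt [-1.e-03  1.e-04 -1.e+00] F [-0.5   1.25 -0.47] t 6.6 grip 0.002
```

View pics/w4.png

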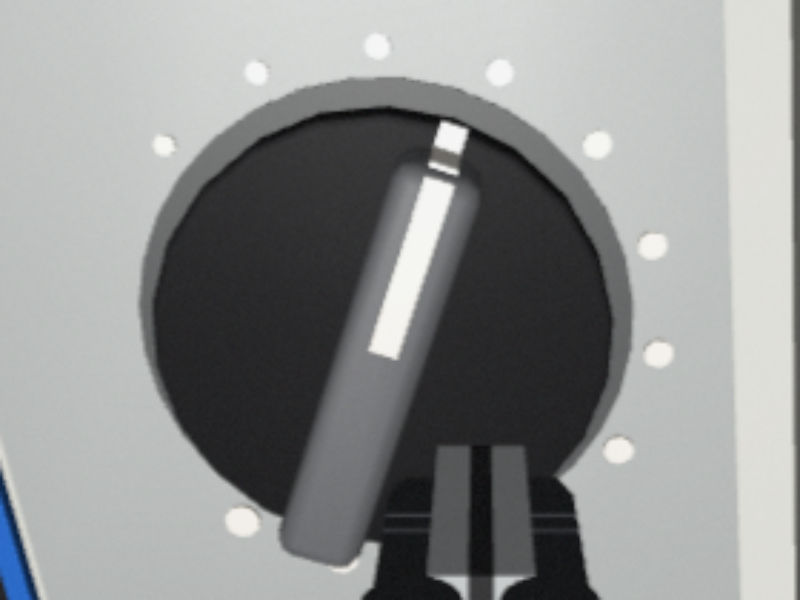

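```bash
cat >> h.py <<'E'
C=np.array([.5273,-.0115])
def bar(pose,a,b,z=.079):
    A=ray("wrist",*a,z,pose)[:2];B=ray("wrist",*b,z,pose)[:2]
    az=np.degrees(np.arctan2(*(B-A)[::-1]));print("line",A,B,"az",az,"click",(156.85-az)/24)
def tf():
    o=get_obs();R=Ro.from_quat(o["ee_rot"]).as_matrix();r=(np.array(o["position"])[:2]-C)
    print("r,h mm:",-r@R[:2,0]*1e3,r@R[:2,1]*1e3)
E
python3 - <<'E'
from h import *
o=get_obs();P=(o["position"],o["ee_rot"]);s=800/280
f=lambda u,v:(150+u/s,100+v*210/600)
bar(P,f(384,355),f(440,180));tf()
for i in range(12):
    a=np.radians(156.85-24*i);q=proj([*(C+.0446*np.array([np.cos(a),np.sin(a)])),.055],P);print(i,((q[0]-150)*s).round(),((q[1]-100)*600/210).round())
E
```

```text
line [ 0.52723322 -0.00564257] [0.5269121  0.02029188] az 90.70940085841363 click 2.7558582975660983
r,h mm: 23.43004128237873 15.567911688465294
0 164.0 148.0
1 257.0 75.0
2 378.0 49.0
3 500.0 75.0
4 598.0 147.0
5 653.0 248.0
6 659.0 356.0
7 619.0 452.0
8 544.0 523.0
9 447.0 561.0
10 342.0 561.0
11 243.0 523.0
```

```bash
python3 -m creep '[[0,0,0,0,0,0,255],[0,0,0,0,0,0,255]]';python3 -c "
from h import *
import cv2
o=get_obs();print(list(o['position']),list(o['ee_rot']))
p,d=camera('wrist');cv2.imwrite('pics/w5.png',cv2.resize(p[100:310,150:430],(800,600)))
"
```

```text
clock: 6.85
position: [0.5499, -0.0285, 0.0687]
ee_rot: [0.582, 0.813, -0.0, -0.0]
ft_force: [-0.1, -1.0, 0.0]
grip_width: -0.003
[np.float64(0.54989808101523), np.float64(-0.028463798995285196), np.float64(0.06866213579152829)] [np.float64(0.5817251539683096), np.float64(0.8133853446478935), np.float64(-0.00010514242010172233), np.float64(-0.0003395550701390465)]
```

View pics/w5.png

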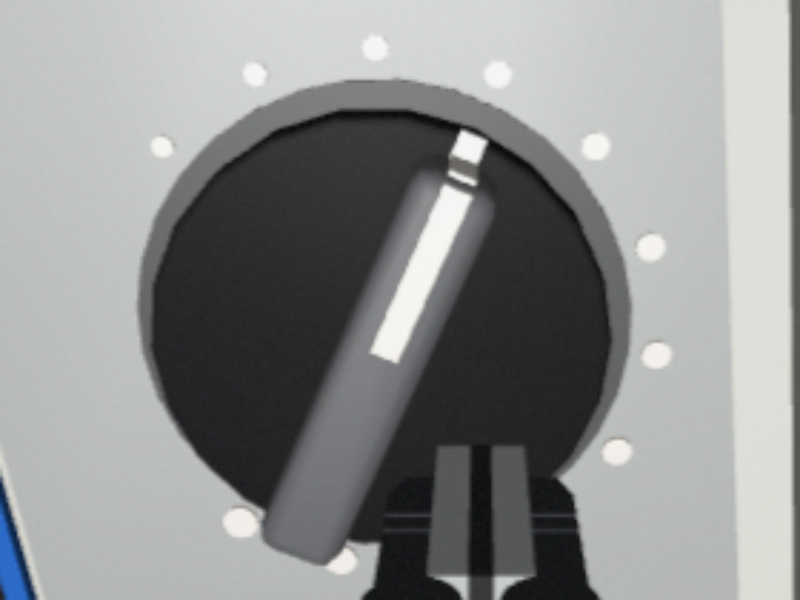

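The first click is done: the line now points at dot 3. Next I work out the orbit to follow the bar round.

```bash
cat >> h.py <<'E'
def orbit(phi,r,h,n,r0=None,h0=None):
    o=get_obs();R=Ro.from_quat(o["ee_rot"]).as_matrix();p=np.array(o["position"])[:2]
    az=np.degrees(np.arctan2(R[1,0],R[0,0]));d=(phi-az)
    rel=p-C;r0=-rel@R[:2,0]*1e3;h0=rel@R[:2,1]*1e3
    P=lambda t:C*1e3+(-(r0+(r-r0)*t))*np.array([np.cos(np.radians(az+d*t)),np.sin(np.radians(az+d*t))])+(h0+(h-h0)*t)*np.array([np.sin(np.radians(az+d*t)),-np.cos(np.radians(az+d*t))])
    print("az",az,"r0,h0",r0,h0)
    for i in range(n):
        a=np.radians(az+d*i/n);s=P((i+1)/n)-P(i/n)
        print(round(-np.radians(d)/n,4),round(s@[np.cos(a),np.sin(a)],2),round(s@[np.sin(a),-np.cos(a)],2))
E
python3 - <<'E'
from h import *
o=get_obs();P=(o["position"],o["ee_rot"]);s=800/280
f=lambda u,v:(150+u/s,100+v*210/600)
bar(P,f(385,358),f(458,190))
where();orbit(85,23,21,4)
E
```

```text
line [ 0.52785034 -0.00588145] [0.52989843 0.01993109] az 85.46338033673473 click 2.974442485969386
at [ 0.55   -0.0285  0.0687] az 108.85 zt [-5.e-04  2.e-04 -1.e+00] F [-0.02 -0.88  0.67] t 6.9 grip -0.001
az 108.85349232282778 r0,h0 23.409322718240045 15.960362449484421
0.1041 -1.56 -1.25
0.1041 -1.69 -1.25
0.1041 -1.82 -1.25
0.1041 -1.95 -1.24
```

```bash
python3 -m creep '[[0,0,0.104,-1.6,-1.2,0,255],[0,0,0.104,-1.7,-1.2,0,255],[0,0,0.104,-1.8,-1.2,0,255],[0,0,0.104,-2,-1.2,0,255],[0,0,0,0,0,0,255]]';python3 -c "
from h import *
where();orbit(39,23,19,12)
"
```

```text
clock: 7.4
position: [0.5464, -0.0365, 0.0687]
ee_rot: [0.738, 0.675, -0.0, -0.0]
ft_force: [0.6, -0.1, 0.0]
grip_width: -0.001
at [ 0.5464 -0.0365  0.0687] az 84.91 zt [-4.e-04 -1.e-04 -1.e+00] F [ 0.62 -0.05  0.  ] t 7.4 grip -0.001
az 84.90678696588186 r0,h0 23.23834362405994 21.254987549602788
0.0668 -1.33 -1.78
0.0668 -1.32 -1.78
0.0668 -1.31 -1.78
0.0668 -1.3 -1.78
0.0668 -1.28 -1.78
0.0668 -1.27 -1.78
0.0668 -1.26 -1.77
0.0668 -1.25 -1.77
0.0668 -1.23 -1.77
0.0668 -1.22 -1.77
0.0668 -1.21 -1.77
0.0668 -1.2 -1.76
```

First half of this orbit, six rows to tool azimuth about 62°, then a check.

```bash
python3 -m creep '[[0,0,0.067,-1.3,-1.8,0,255],[0,0,0.067,-1.3,-1.8,0,255],[0,0,0.067,-1.3,-1.8,0,255],[0,0,0.067,-1.3,-1.8,0,255],[0,0,0.067,-1.3,-1.8,0,255],[0,0,0.067,-1.3,-1.8,0,255],[0,0,0,0,0,0,255],[0,0,0,0,0,0,255]]';python3 -c "
from h import *
import cv2
where();tf()
p,d=camera('wrist');cv2.imwrite('pics/w6.png',cv2.resize(p[100:310,150:430],(800,600)))
"
```

```text
clock: 8.2
position: [0.5343, -0.0409, 0.0688]
ee_rot: [0.856, 0.517, 0.0, -0.0]
ft_force: [-0.4, 0.6, 0.6]
grip_width: -0.001
at [ 0.5343 -0.0409  0.0688] az 62.21 zt [-1.e-04  1.e-04 -1.e+00] F [-0.43  0.59  0.65] t 8.2 grip -0.001
r,h mm: 22.76580699112418 19.96494908772791
```

View pics/w6.png

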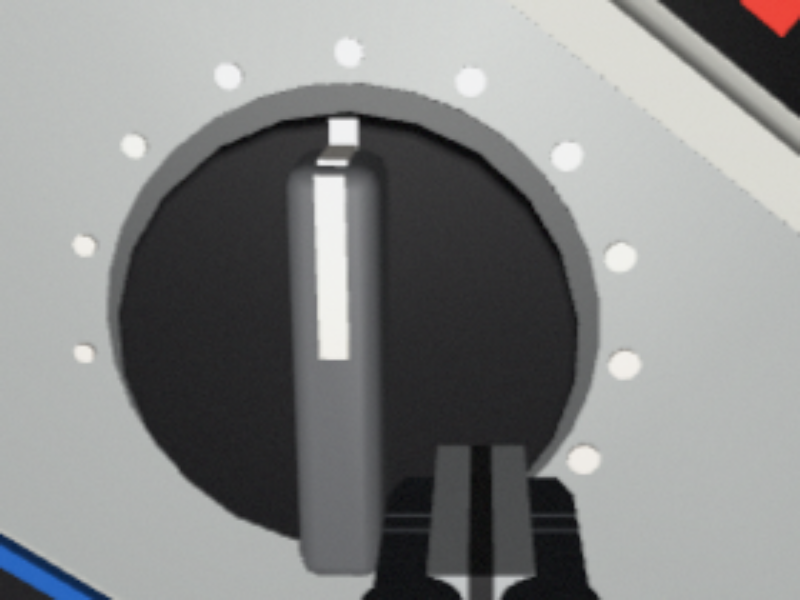

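The pointer is at the top dot (348,52), which counts as dot 4, so two clicks are done. Continuing another 23°.

```bash
python3 -m creep '[[0,0,0.067,-1.3,-1.7,0,255],[0,0,0.067,-1.3,-1.7,0,255],[0,0,0.067,-1.3,-1.7,0,255],[0,0,0.067,-1.3,-1.7,0,255],[0,0,0.067,-1.3,-1.6,0,255],[0,0,0.067,-1.3,-1.6,0,255],[0,0,0,0,0,0,255],[0,0,0,0,0,0,255]]';python3 -c "
from h import *
import cv2
where();tf();print(get_obs()['joint_pos'].round(2))
p,d=camera('wrist');cv2.imwrite('pics/w7.png',cv2.resize(p[100:310,150:430],(800,600)))
"
```

```text
clock: 9.05
position: [0.5218, -0.0412, 0.0688]
ee_rot: [0.942, 0.335, 0.0, -0.0]
ft_force: [-0.2, 0.0, -0.6]
grip_width: -0.001
at [ 0.5218 -0.0412  0.0688] az 39.14 zt [ 1.e-04  1.e-04 -1.e+00] F [-0.22  0.   -0.64] t 9.05 grip -0.001
r,h mm: 22.94867427430034 19.561506598823428
[-0.76  0.37  0.88  1.95 -0.34  0.98 -0.6 ]
```

View pics/w7.png

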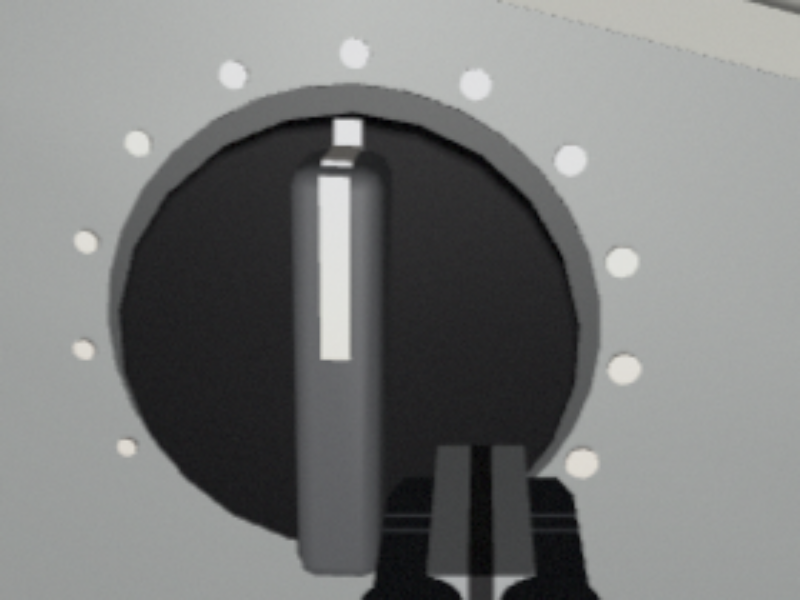

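The pointer is at dot 5 (354,52), so three clicks are done. One more of the same.

```bash
python3 -m creep '[[0,0,0.067,-1.3,-1.6,0,255],[0,0,0.067,-1.3,-1.6,0,255],[0,0,0.067,-1.3,-1.6,0,255],[0,0,0.067,-1.3,-1.6,0,255],[0,0,0.067,-1.3,-1.6,0,255],[0,0,0.067,-1.3,-1.5,0,255],[0,0,0,0,0,0,255],[0,0,0,0,0,0,255]]';python3 -c "
from h import *
import cv2
where();tf();print(get_obs()['joint_pos'].round(2))
p,d=camera('wrist');cv2.imwrite('pics/w8.png',cv2.resize(p[100:310,150:430],(800,600)))
"
```

```text
clock: 9.9
position: [0.5105, -0.0368, 0.0688]
ee_rot: [0.99, 0.14, 0.0, -0.0]
ft_force: [0.1, 0.0, 0.1]
grip_width: 0.005
at [ 0.5105 -0.0368  0.0688] az 16.1 zt [ 2.e-04  0.e+00 -1.e+00] F [0.14 0.01 0.12] t 9.9 grip 0.005
r,h mm: 23.20430348932575 19.655170195839762
[-0.85  0.37  0.98  1.98 -0.37  0.98 -0.98]
```

View pics/w8.png

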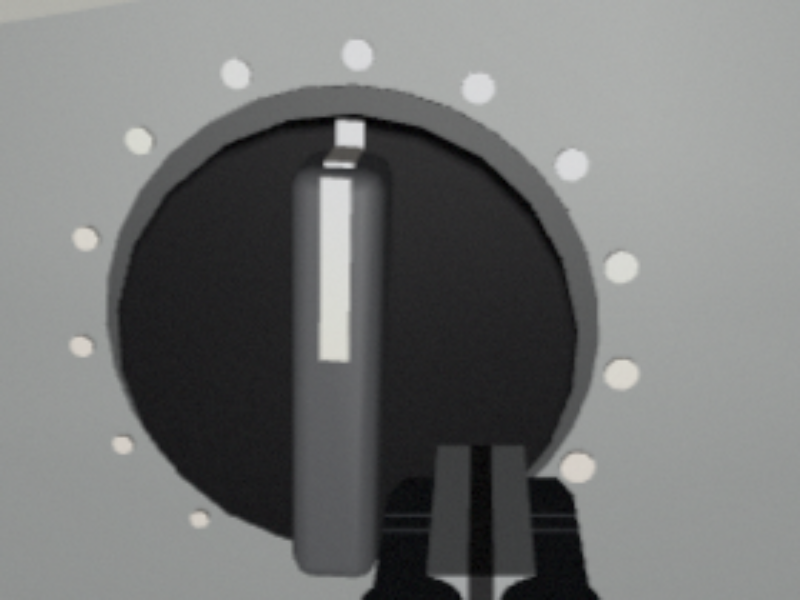

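The pointer is at dot 6 (357,53), four clicks on from dot 2. Backing away from the bar and lifting to look.

```bash
python3 -m creep '[[0,0,0,0,4,0,255],[0,0,0,0,6,0,255],[0,0,0,0,6,-10,255],[0,0,0,0,0,-30,255],[0,0,0,0,0,-40,255],[0,0,0,0,0,-40,255],[0,0,0,0,0,0,255]]';python3 -c "
from h import *
plan([.53,-.16,.22],16,4)"
```

```text
clock: 10.65
position: [0.5173, -0.0537, 0.1939]
ee_rot: [0.99, 0.138, 0.004, -0.0]
ft_force: [0.6, 1.0, -0.3]
grip_width: -0.001
at [ 0.5173 -0.0537  0.1939] az 15.85 tilt [ 0.0072  0.0015 -1.    ] F [ 0.57  0.99 -0.25] t 10.65 grip -0.0009600349910950029
[0, 0, np.float64(-0.0007), np.float64(-4.2), np.float64(26.4), np.float64(-6.5)]
[0, 0, np.float64(-0.0007), np.float64(-4.2), np.float64(26.4), np.float64(-6.5)]
[0, 0, np.float64(-0.0007), np.float64(-4.2), np.float64(26.4), np.float64(-6.5)]
[0, 0, np.float64(-0.0007), np.float64(-4.2), np.float64(26.4), np.float64(-6.5)]
```

```bash
python3 -m creep '[[0,0,0,-4,26,-7,255],[0,0,0,-4,26,-7,255],[0,0,0,-4,26,-7,255],[0,0,0,-4,26,-7,255],[0,0,0,0,0,0,255],[0,0,0,0,0,0,255]]';python3 -c "
from h import *
import cv2
where();o=get_obs();p,d=camera('wrist');cv2.imwrite('pics/w9.png',p);np.savez('pics/w9.npz',p=o['position'],q=o['ee_rot'])"
```

```text
clock: 11.25
position: [0.5275, -0.1576, 0.2169]
ee_rot: [0.991, 0.137, -0.0, 0.0]
ft_force: [-0.8, 0.7, -1.3]
grip_width: 0.003
at [ 0.5275 -0.1576  0.2169] az 15.8 zt [-1.e-04 -2.e-04 -1.e+00] F [-0.81  0.65 -1.3 ] t 11.25 grip 0.003
```

View pics/w9.png

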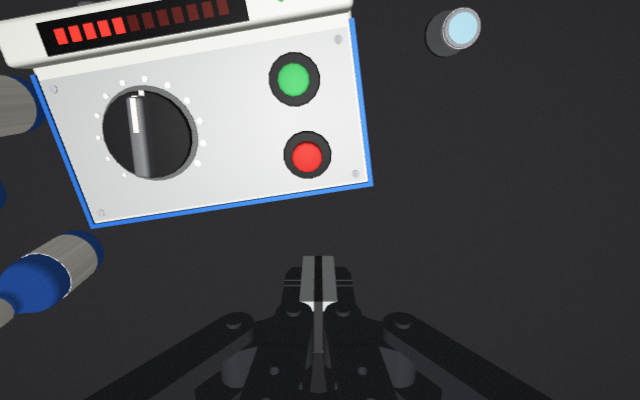

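Run:
```python
from h import *
import cv2
p=cv2.imread("pics/w9.png")
cv2.imwrite("pics/w9z.png",cv2.resize(p[65:190,85:215],(624,600),interpolation=cv2.INTER_CUBIC))
f=np.load("pics/w9.npz");P=(f['p'],f['q'])
g=ray("wrist",293,79.5,.068,P);r=ray("wrist",307,157,.068,P);print(g,r,np.linalg.norm(g-r))
for i in range(12):
    a=np.radians(156.85-24*i);q=proj([*(C+.0446*np.array([np.cos(a),np.sin(a)])),.055],P);print(i,((q-[85,65])*4.8).round())
plan([g[0],g[1],.13],15.8,3)
```

```text
[ 0.60259821 -0.11736288  0.068     ] [ 0.54718556 -0.14357323  0.068     ] 0.0612988198218289
0 [188. 524.]
1 [108. 447.]
2 [ 61. 346.]
3 [ 57. 240.]
4 [ 98. 146.]
5 [179.  83.]
6 [285.  64.]
7 [396.  94.]
8 [491. 166.]
9 [551. 265.]
10 [567. 372.]
11 [541. 468.]
at [ 0.5276 -0.1565  0.2166] az 15.9 tilt [-4.e-04  3.e-04 -1.e+00] F [-0.55 -0.13 -0.72] t 11.3 grip 0.0010072864541965363
[0, 0, np.float64(0.0006), np.float64(27.6), np.float64(-5.7), np.float64(28.9)]
[0, 0, np.float64(0.0006), np.float64(27.6), np.float64(-5.7), np.float64(28.9)]
[0, 0, np.float64(0.0006), np.float64(27.6), np.float64(-5.7), np.float64(28.9)]
```

View pics/w9z.png

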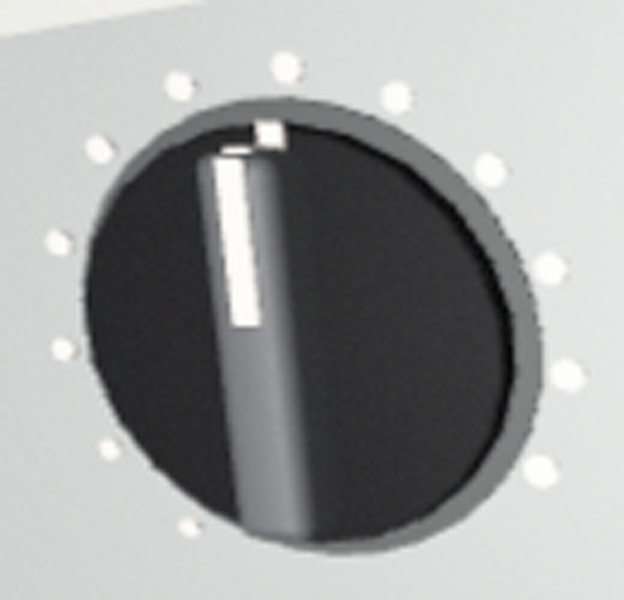

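```bash
python3 -m creep '[[0,0,0,27,-6,28,255],[0,0,0,28,-6,28,255],[0,0,0,28,-6,28,255],[0,0,0,0,0,12,255],[0,0,0,0,0,12,255],[0,0,0,0,0,12,255],[0,0,0,0,0,0,255],[0,0,0,0,0,0,255]]';python3 -c "
from h import *
import cv2
f=np.load('pics/w9.npz');P=(f['p'],f['q'])
g=lambda u,v:(85+u/4.8,65+v/4.8)
bar(P,g(246,325),g(228,160))
plan([.6026,-.1174,.080],15.8,1);p,d=camera('side');cv2.imwrite('pics/s10.png',cv2.resize(p[110:230,260:420],(800,600),interpolation=cv2.INTER_CUBIC))
p,d=camera('wrist');cv2.imwrite('pics/w10.png',p)
"
```

```text
clock: 12.1
position: [0.6026, -0.1168, 0.0975]
ee_rot: [0.99, 0.138, 0.0, -0.0]
ft_force: [0.0, 0.4, 0.5]
grip_width: 0.001
line [ 0.53199789 -0.01087352] [ 0.55704122 -0.00529012] az 12.568506935270106 click 6.011728877697078
at [ 0.6026 -0.1168  0.0975] az 15.88 tilt [ 7.e-04  3.e-04 -1.e+00] F [0.04 0.41 0.53] t 12.1 grip 0.000620101597967589
[0, 0, np.float64(0.0015), np.float64(-0.1), np.float64(0.6), np.float64(17.5)]
```

View pics/s10.png

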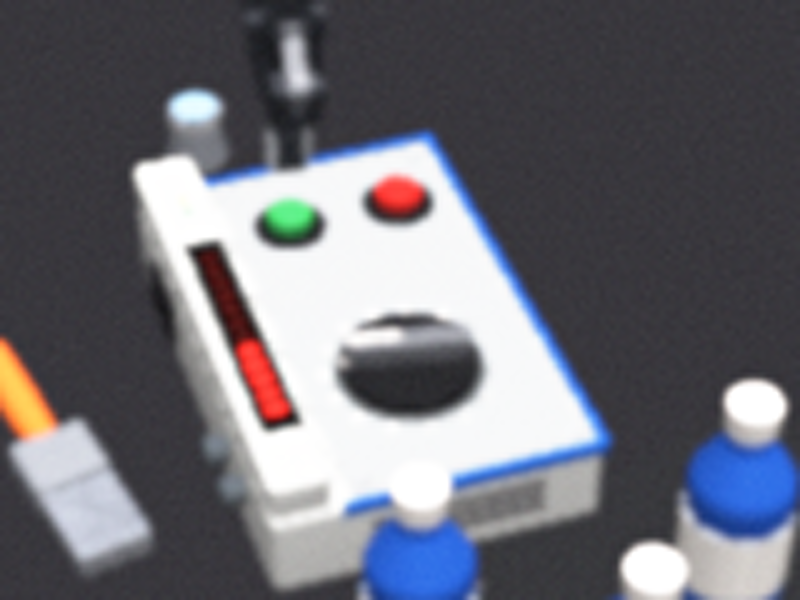

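View pics/w10.png

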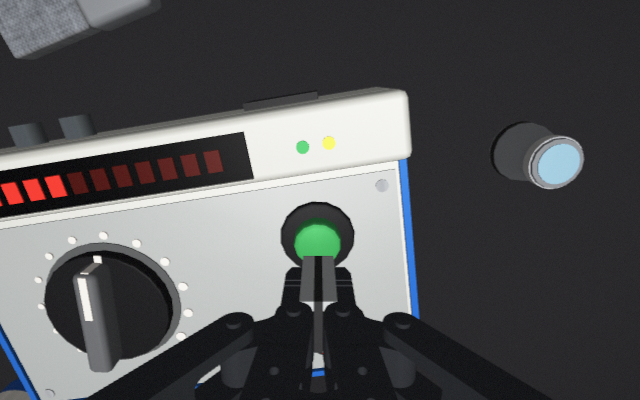

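The dial reads click 6.01. The fingertip is centred over the green button (318,240), so now descending with force checks.

```bash
python3 -m creep '[[0,0,0,0,0,9,255],[0,0,0,0,0.5,9,255],[0,0,0,0,0,6,255],[0,0,0,0,0,0,255],[0,0,0,0,0,0,255]]'; python3 -m creep '[[0,0,0,0,0,2,255],[0,0,0,0,0,2,255],[0,0,0,0,0,0,255]]'; python3 -m creep '[[0,0,0,0,0,1,255],[0,0,0,0,0,1,255],[0,0,0,0,0,0,255]]'; python3 -m creep '[[0,0,0,0,0,1,255],[0,0,0,0,0,0,255]]'
```

```text
clock: 12.7
position: [0.6028, -0.1171, 0.0726]
ee_rot: [0.99, 0.138, -0.0, 0.0]
ft_force: [0.4, -0.8, 0.3]
grip_width: -0.002
clock: 13.0
position: [0.6031, -0.1171, 0.0688]
ee_rot: [0.99, 0.138, 0.0, 0.0]
ft_force: [0.4, -0.0, 1.8]
grip_width: -0.001
clock: 13.3
position: [0.603, -0.1171, 0.0669]
ee_rot: [0.99, 0.138, 0.0, 0.0]
ft_force: [0.2, -0.2, 1.9]
grip_width: 0.001
clock: 13.5
position: [0.603, -0.1171, 0.0659]
ee_rot: [0.99, 0.138, 0.0, 0.0]
ft_force: [1.5, 0.0, 3.9]
grip_width: 0.001
```

```bash
python3 -m creep '[[0,0,0,0,0,1,255],[0,0,0,0,0,0,255]]'; python3 -m creep '[[0,0,0,0,0,1,255],[0,0,0,0,0,0,255]]'; python3 -m creep '[[0,0,0,0,0,1,255],[0,0,0,0,0,0,255]]'; python3 -c "
from h import *
import cv2
where()
p,d=camera('wrist');cv2.imwrite('pics/w11.png',cv2.resize(p[180:300,240:400],(800,600)))"
```

```text
clock: 13.7
position: [0.603, -0.1171, 0.0648]
ee_rot: [0.99, 0.138, 0.0, 0.0]
ft_force: [1.5, -0.3, 3.8]
grip_width: -0.002
clock: 13.9
position: [0.6031, -0.1171, 0.0646]
ee_rot: [0.99, 0.138, 0.0, -0.0]
ft_force: [-2.2, 0.0, 10.8]
grip_width: -0.0
clock: 14.1
position: [0.6032, -0.1171, 0.0644]
ee_rot: [0.99, 0.138, 0.0, -0.0]
ft_force: [-6.0, 2.0, 19.3]
grip_width: 0.002
at [ 0.6032 -0.1171  0.0644] az 15.91 zt [ 8.e-04  1.e-03 -1.e+00] F [-6.03  1.97 19.34] t 14.1 grip 0.002
```

View pics/w11.png

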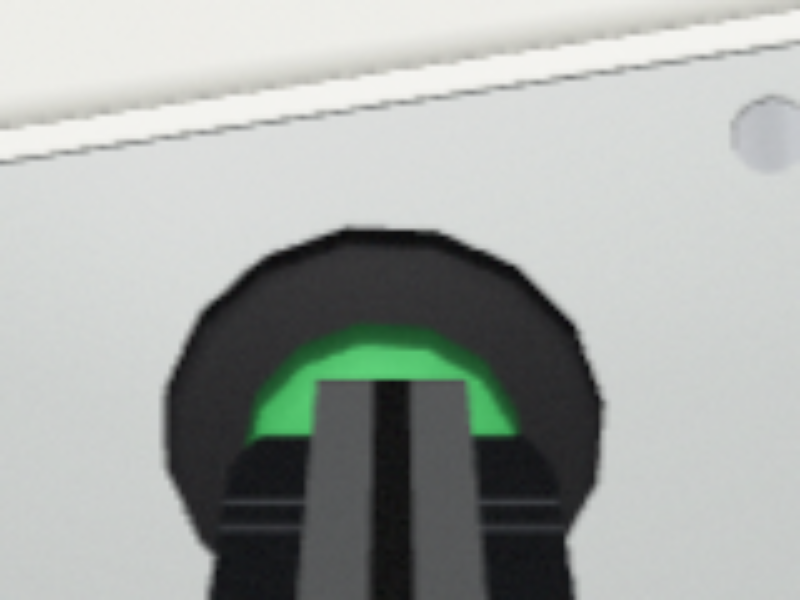

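The force rose steadily to about 4 N over roughly 5 mm of travel, then jumped to 19 N with no further sinking. The button is at its end stop. Lifting away.

```bash
python3 -m creep '[[0,0,0,0,0,-4,255],[0,0,0,0,0,-10,255],[0,0,0,0,0,-30,255],[0,0,0,0,0,-40,255],[0,0,0,0,0,-40,255],[0,0,0,-40,8,-20,255],[0,0,0,-40,8,-5,255],[0,0,0,0,0,0,255]]'; python3 -m creep '[[0,0,0,-20,20,-20,255],[0,0,0,-10,20,-10,255],[0,0,0,0,0,0,255],[0,0,0,0,0,0,255],[0,0,0,0,0,0,255]]';python3 -c "
from h import *
import cv2
where();o=get_obs();p,d=camera('wrist');cv2.imwrite('pics/w12.png',p);np.savez('pics/w12.npz',p=o['position'],q=o['ee_rot'])
p,d=camera('scene');cv2.imwrite('pics/sc12.png',p)"
```

```text
clock: 14.95
position: [0.5262, -0.1583, 0.2128]
ee_rot: [0.991, 0.135, 0.0, -0.001]
ft_force: [0.3, 0.1, 0.3]
grip_width: 0.001
clock: 15.45
position: [0.5125, -0.1999, 0.2411]
ee_rot: [0.99, 0.139, -0.001, -0.0]
ft_force: [0.7, 0.5, -0.1]
grip_width: -0.0
at [ 0.5125 -0.1999  0.2411] az 15.99 zt [-1.2e-03  6.0e-04 -1.0e+00] F [ 0.66  0.55 -0.08] t 15.45 grip -0.0
```

View pics/w12.png

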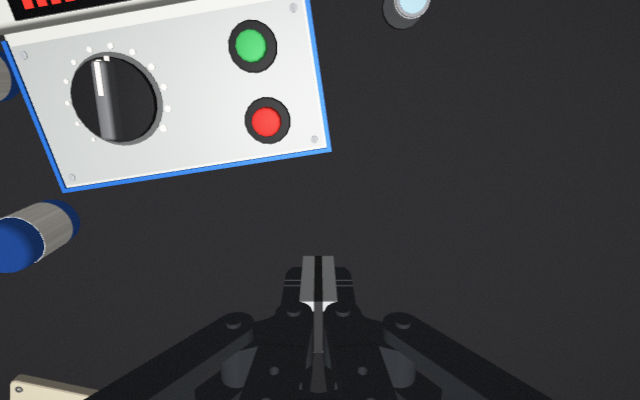

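View pics/sc12.png

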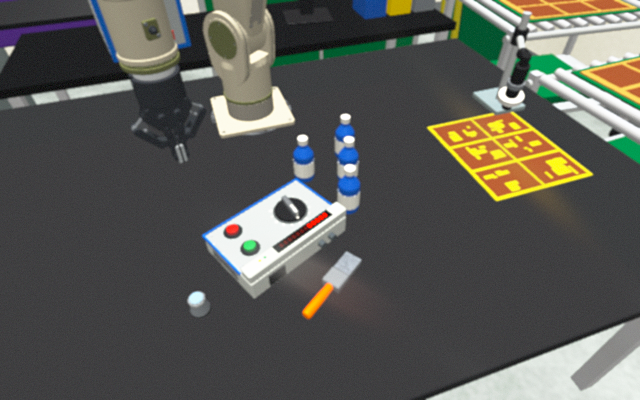

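The bottles, loupe (199,303) and brush (332,285) are at the same scene pixels as at the start. The dial line still points at dot 6 (110,45) in the wrist view, and both buttons are up. Handing in.

```bash
python3 -c "
from workcell import *
print(hand_in())"
```

```text
the job is handed in; nothing more can be done
None
```

I turned the dial four clicks clockwise, pressed the green button once, moved the hand clear and handed the job in at about 15.5 s. No verdict was reported.

- **Dial:** I pushed the unmarked end of the bar with the shut fingertip, from dot 2 to dot 6, with a picture after each click. Before the press the line measured click 6.01; after it, I only checked by eye that the pointer was still on dot 6.
- **Green button:** it went down about 5 mm to its stop, with the force reaching about 19 N there, and sprang back up.
- **Left alone:** in the last pictures the red button was up, and the bottles, loupe and brush were where they started.

Two things disagreed:
- **Fingertips:** they end at about the TCP height, not 25 mm ahead of it as `finger_overhang` says. The cameras and the contact forces agreed on this, so I worked from what I measured.
- **Console display:** it showed five lit segments throughout and did not follow the dial, so I counted clicks by the dots.

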